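# Release the tall tin from its ratchet jar vice

### The job

Free the tall tin that is clamped in one of the two jar vices: lift that vice's ratchet pawl well clear of the teeth (it stays up where you leave it), then draw the toothed bar all the way back by its upright wooden grip. Let the tin stand where it is, and leave the vice with the short tin alone.

Things in the scene. Friction and masses are not known exactly. Their poses are not given: they have to be found in the camera images.
- vice: Jar vice holding the tall tin, fixed to the worktop: pale wood base 262 x 94 x 10 mm, toothed aluminium bar lengthwise over it (14 wide, tooth tips at z 48), wooden jaws 50 high. Origin on the worktop under the bar; z up, +x along the bar from grip to tin (tin axis at x 80 mm), y across. Hinge cheeks: x -92 to -68, y +-27, z to 61. Beside the pawl's pin nothing is higher than z 37.
- pawl_pin (a point): Centre of the round cross pin at the free end of the tall tin's pawl (dark steel fork): 14 mm thick, 32 mm long along y; pinch its two ends from above. With the pawl down it lies at x -25, y 0, z 70 mm in the vice's frame. The hinge line is parallel to y through x -80, z 50, so the pin rides an arc of 58.5 mm radius, up and back towards the grip.
- bar_grip (a point): Point to take the upright round wooden grip at the bar's end away from the tin: on its axis, 72 mm above the worktop, at x -160, y 0 in the vice's frame while the bar is home. The grip is 20 to 25 mm thick and reaches from 26 to 90 mm above the worktop. Moves with the bar. Axes as the vice's.
- pawl (a joint): Pawl of the tall tin's vice: 0 rad is down, nose between the teeth; it grows as the free end with the pin swings up and back towards the grip, to a stop at 1.2 rad. The nose is clear of the teeth from about 0.3 rad. The hinge is stiff (0.07 N m, about 1.5 N at the pin) and the pawl stays where it is left.
- bar (a joint): Toothed bar of the tall tin's vice: 0 m is home with its jaw at the tin; it grows as the bar with jaw and grip is drawn along -x of the vice, away from the tin, to a stop at 0.055 m. About 2.5 N moves it once the pawl is clear; with the pawl down it is locked after 2 mm.
- tall_tin: Tall printed food tin, loose, 75 mm diameter, 110 mm high, about 0.5 kg, upright on the base of its vice between the jaws. Origin at the centre of its underside, z up.
- other_pawl (a joint): Pawl (0 rad down, same sense) of the other, like vice, which holds the short tin (75 mm diameter, 58 mm high) and is to be left alone.
- other_bar (a joint): Toothed bar (0 m home, same sense) of the other, like vice, which holds the short tin (75 mm diameter, 58 mm high) and is to be left alone.

How it is judged:
On the way, in this order (a step that is already met when the one before it is completed fails the run):
1. the pawl is lifted clear (more than 0.4 rad) while the bar is still home (within 8 mm) (value of joint pawl above 0.4 rad and value of joint bar below 0.008 m), for 0.2 s.
2. the bar is drawn all the way back (more than 43 of its 55 mm) (value of joint bar above 0.043 m), for 0.2 s.
At the end, for the whole second after the job is handed in: The tall tin's bar is drawn back at least 43 mm of its 55 mm; the tall tin stands upright (within 8 degrees), at rest, within 20 mm of where it was; the other vice's bar is within 10 mm of home and its pawl still down (under 0.25 rad) (value of joint bar above 0.043 m and angle between tall_tin's own z axis and vertical below 0.15 rad and distance of tall_tin from where it was at the start of the episode below 0.02 m and linear speed of tall_tin below 0.02 m/s and value of joint other_bar below 0.01 m and value of joint other_pawl below 0.25 rad); the robot touches nothing.
It fails at once if the other vice's pawl is lifted (0.25 rad) or its bar drawn (10 mm) (value of joint other_pawl above 0.25 rad or value of joint other_bar above 0.01 m).
It fails at once if the tall tin is tipped by more than 20 degrees (angle between tall_tin's own z axis and vertical above 0.35 rad).
It also fails if it takes over 38 s, if anything falls off the work surface, if the arm or the gripper's body presses on something with over 40 N, if the wrist force passes 120 N, or if a joint passes its speed limit or range.

### The arm

A 6-joint arm with a two-finger parallel gripper is mounted at the origin on a cart in front of the work surface, level with it; the furniture and walls round the work are solid. World frame = base frame: x ahead of the robot, y to its left, z up, the work surface at z = 0. Lengths are in m, angles in rad, forces in N, time in s.
With the tool pointing down it reaches from about 0.375 to 0.9 m from the base axis. Payload 3.1 kg.
Tool frame: the origin (TCP) lies on the centre line of the jaws, within the pads' length; the fingertips stand 19 mm ahead of it and the grasp point (between the pads) is the TCP; z points along the fingers, y is the line along which they close (so a half turn about z gives the same grasp; the last joint's range is limited). The gripper opens to 85 mm and grips with 20 to 120 N. Pads are 22 mm wide; open, the fingers measure 114 mm over their backs; the gripper's body (76 mm by 85 mm) begins 54 mm behind the grasp point. The pads swing forward as they close: fully open they stand 13 mm farther back than shut.
Start: joints at [1.004, 0.527, 1.433, -0, 1.181, -0.178], TCP at [0.237, 0.578, 0.25] pointing down, gripper open.
Joint ranges: [-3.08, 3.08], [-0.75, 2.2], [0.22, 2.44], [-1.43, 4.57], [0, 2.65], [-2.85, 2.85]. Speed limits (rad/s): [2.79, 2.79, 3.14, 3.14, 3.14, 3.14].

### API

Orientations are given as a unit quaternion [x, y, z, w].
In Python, from station import manip gives the robot as it stands.
- The arm moves only by the tool servo_tool, never from a script. Its argument "rows" is a list that holds one entry, the list of rows, each a list of 7 numbers: the turn, a rotation vector about the tool's x, y, z in degrees, then the shift along the tool's x, y, z in m, then the gripper command: -1 is shut, 1 is fully open, values between are in proportion. In form: [[[wx, wy, wz, tx, ty, tz, jaw], ...]]. A call has 1 to 8 rows; each row shifts and turns the commanded pose from where the row before left it, along the tool's axes as they then stand; what a row does not reach is not made up. A row lasts 1/12 s, in which the tool goes at most 41.7 mm and 7.16 degrees, less where a joint would pass 70% of its speed; a pose out of reach is approached as far as the arm can. A call is refused whole if a number of a shift passes 0.0417 or a number of a turn 7.16, either way. A call with a gripper value outside its range is refused whole. The fingers move at their own pace and stop on an object; "squeeze" is the grip in N (left out, the last holds). Time passes only in rows, so rows that do not move let the fingers close. It gives the time, the measured TCP pose, the force, the opening and the grip force at its end, in the units of the state.
- manip.sense(): the state, without advancing time (a new reading comes with each control period).
- manip.snapshot(name): name is "side" or "top"; returns the picture (420x560x3 uint8, blue, green, red); there is no depth.
- manip.camera_info(name): a dict with "K" (3x3 intrinsics, pixels), "camera_from_world" (4x4, takes a point from world to camera coordinates). Camera axes: x right, y down, z forward; pixel columns grow to the right and rows downward; lengths in m; the calibration is good to about 2 mm. A picture is of the moment at which its call begins. camera_info takes no time and is no camera call.
- manip.sign_off(): hands the job in; it is judged then, once.
The state is a dict: "t": time; "q": joint angles; "qd": joint speeds; "tau": joint torques, N m; "tcp_pos": TCP position; "tool_rot": TCP orientation; "force": force on the tool from outside, world axes, zero at the start; "ft_torque": the same for the moment, N m; "finger_gap": opening from 0.0 (shut) to 1.0 (fully open); "gripper_force": force on a finger pad.
Only numpy, scipy, OpenCV 4.12 (cv2) and the standard library are available. Lean on these libraries where they do the work, as an engineer would, in place of code of your own. Each camera call takes 0.05 s, during which the arm holds its last target. There are 200 camera calls.

## Working session

There is one attempt and no reset: what is moved stays moved. The work goes in short steps, Python scripts to look and compute and a tool call to move; the robot and the scene stay as the last step left them, time stands still between calls to the robot, and variables do not carry over. Pictures are saved under pics/ and viewed, at most 10 in all, crops included, and the job is handed in when it is done.

Besides the shell and the picture viewer there is one more tool, called after "Emit:" as name(argument=value, ...) on one line, values as JSON. servo_tool: Moves the arm, as the interface text tells. Its arguments: {"type":"object","properties":{"rows":{"type":"array","items":{"type":"array","items":{"type":"array","items":{"type":"number"}}}},"squeeze":{"type":"number"}},"required":["rows"]}

```bash
mkdir -p pics
python3 - <<'E'
from station import manip
import cv2
for n in("side","top"):
    cv2.imwrite(f"pics/{n}0.png",manip.snapshot(n)); c=manip.camera_info(n); print(n,c["K"],c["camera_from_world"])
s=manip.sense(); print(s)
E
```

```text
side [[391.57569408   0.         286.59224162]
 [  0.         391.57569408 207.25475054]
 [  0.           0.           1.        ]] [[ 0.95313513 -0.30166078  0.02311257 -0.6033421 ]
 [-0.13712123 -0.49882044 -0.85578966  0.16856849]
 [ 0.2696872   0.81251396 -0.51680738  0.73397421]
 [ 0.          0.          0.          1.        ]]
top [[457.60555574   0.         281.488741  ]
 [  0.         457.60555574 208.91010919]
 [  0.           0.           1.        ]] [[ 0.02618979 -0.99962323 -0.00821586 -0.00646345]
 [-0.99441645 -0.02521117 -0.10247112  0.65080475]
 [ 0.10222538  0.01085368 -0.99470205  0.88239596]
 [ 0.          0.          0.          1.        ]]
{'t': 0.1, 'q': array([ 1.00346637e+00,  5.28387661e-01,  1.43377404e+00,  5.99495352e-06,
        1.18142697e+00, -1.78498920e-01]), 'qd': array([ 1.03648931e-03, -2.17662575e-03, -3.06946004e-03, -1.62250314e-03,
        2.45822367e-03, -7.92017322e-05]), 'tau': array([ 8.13702773e-04, -4.43298519e+01, -1.78587681e+01, -1.84797691e-04,
        3.88796150e-03,  5.49274930e-06]), 'tcp_pos': array([0.23657754, 0.57783186, 0.24942261]), 'tool_rot': array([ 1.93194118e-01,  9.81160046e-01, -9.28404024e-04, -3.66186631e-04]), 'force': array([-0.69542283, -0.67846457, -0.58951004]), 'ft_torque': array([0.04633032, 0.01169039, 0.01877929]), 'gripper_force': 0.0, 'finger_gap': 0.9971539687731603}
```

View pics/side0.png

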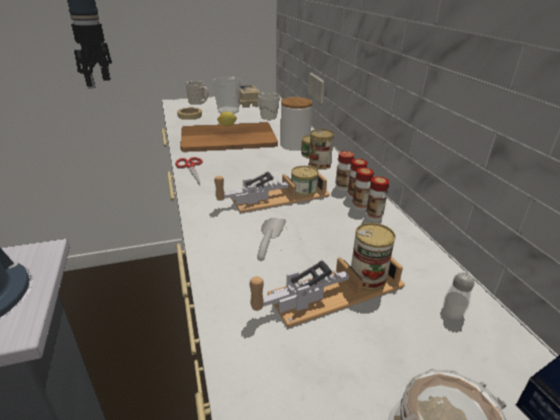

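View pics/top0.png

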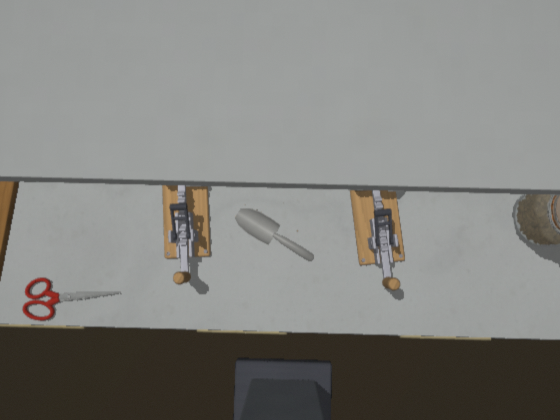

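The side view shows the tall tin in the nearer vice: pin about (318,270), grip about (257,280). In the top view it is the right one, with the grip near (392,283) and the pawl fork near (383,213). A grey overhang hides everything above row 187. I'll enlarge both.

Run:
```python
from station import manip
import cv2,numpy as np
a=cv2.imread("pics/side0.png")[215:335,235:415]; b=cv2.imread("pics/top0.png")[175:300,340:420]
cv2.imwrite("pics/sc.png",cv2.resize(a,None,fx=4.4,fy=4.4,interpolation=cv2.INTER_CUBIC))
cv2.imwrite("pics/tc.png",cv2.resize(b,None,fx=4.8,fy=4.8,interpolation=cv2.INTER_CUBIC))
for n in("side","top"):
    T=manip.camera_info(n)["camera_from_world"]; print(n,-T[:3,:3].T@T[:3,3])
```

```text
side [ 0.40023742 -0.69428354  0.53752725]
top [5.57136961e-01 3.69292014e-04 9.44356662e-01]
```

View pics/sc.png

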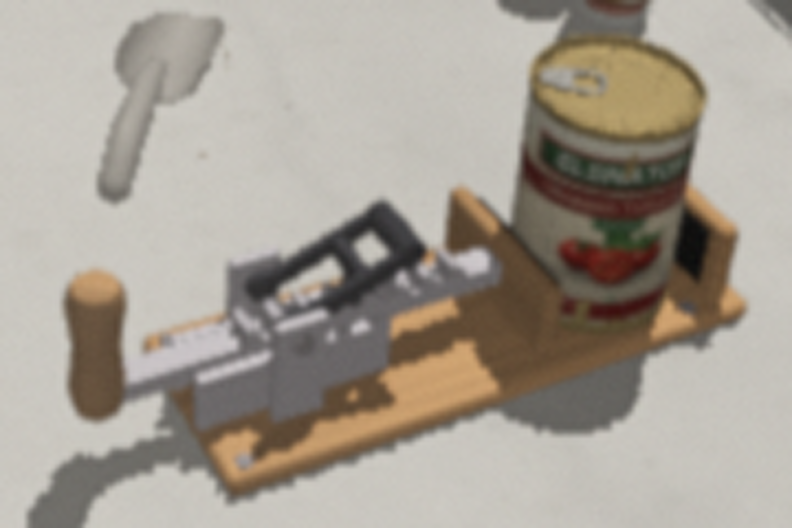

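View pics/tc.png

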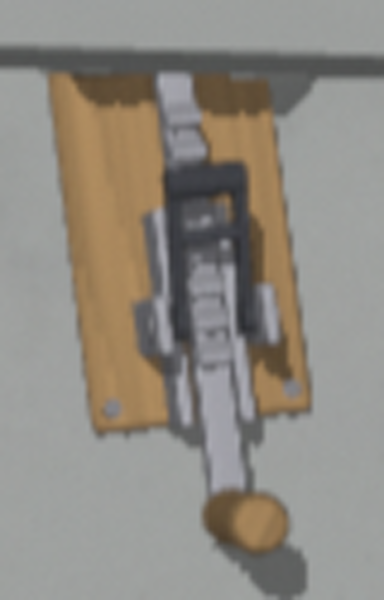

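The side crop shows the pin centre at about (402,235) and the grip top at (97,282). The top crop shows the pin at (206,178) and the grip's top disc at (262,522). The pawl is down, and the overhang edge lies just beyond the pin.

```bash
cat > h.py <<'E'
from station import manip
import numpy as np, cv2
from scipy.spatial.transform import Rotation as R
C={n:manip.camera_info(n) for n in("side","top")}
P={n:C[n]["K"]@C[n]["camera_from_world"][:3] for n in C}
def tri(s,t):
    X=cv2.triangulatePoints(P["side"],P["top"],np.float64(s).reshape(2,1),np.float64(t).reshape(2,1)); X=(X[:3]/X[3]).ravel()
    return X,[ (lambda p:p[:2]/p[2])(P[n]@np.r_[X,1])-u for n,u in(("side",s),("top",t))]
def ray(n,u,z):
    T=C[n]["camera_from_world"]; d=T[:3,:3].T@np.linalg.inv(C[n]["K"])@np.r_[u,1]; c=-T[:3,:3].T@T[:3,3]
    return c+d*(z-c[2])/d[2]
sc=lambda u,v:np.array([235+u/4.4-.4,215+v/4.4-.4]); tc=lambda u,v:np.array([340+u/4.8-.4,175+v/4.8-.4])
E
python3 - <<'E'
from h import *
np.set_printoptions(precision=4,suppress=True)
for nm,s,t in(("pin",(402,235),(206,178)),("grip top",(97,283),(262,522)),("corner",(232,485),(310,410))): print(nm,*tri(sc(*s),tc(*t)))
print("pin z70",ray("side",sc(402,235),.07),ray("top",tc(206,178),.07))
print("grip z90",ray("side",sc(97,283),.09),ray("top",tc(262,522),.09))
L=[ray("top",tc(*u),.01) for u in((95,432),(310,410),(50,75),(272,110))]
print(np.array(L)); print("edge far corner side",ray("side",sc(745,302),.01),"near",ray("side",sc(232,485),.01))
print("yaw edges",[np.degrees(np.arctan2(*(b-a)[1::-1])) for a,b in((L[0],L[2]),(L[1],L[3]))])
print("tin top",ray("side",sc(617,87),.12)); print("shelf edge z.3/.5",ray("top",(383,187),.4),ray("top",(383,187),.6))
s=manip.sense(); print(R.from_quat(s["tool_rot"]).as_matrix())
E
```

```text
pin [ 0.6477 -0.1843  0.0693] [array([-0.8186,  0.0925]), array([ 0.1942, -0.5488])]
grip top [ 0.513  -0.2015  0.0907] [array([-0.5153,  0.0122]), array([ 0.0866, -0.3353])]
corner [ 0.5564 -0.2412  0.0085] [array([-0.7676,  0.0451]), array([ 0.1377, -0.465 ])]
pin z70 [ 0.6489 -0.1852  0.07  ] [ 0.6466 -0.1838  0.07  ]
grip z90 [ 0.514 -0.201  0.09 ] [ 0.5124 -0.2015  0.09  ]
[[ 0.5439 -0.1501  0.01  ]
 [ 0.5555 -0.2405  0.01  ]
 [ 0.6954 -0.1295  0.01  ]
 [ 0.6826 -0.2245  0.01  ]]
edge far corner side [ 0.8128 -0.2062  0.01  ] near [ 0.5573 -0.2428  0.01  ]
yaw edges [np.float64(7.742256369625025), np.float64(7.197728801762943)]
tin top [ 0.7476 -0.175   0.12  ]
shelf edge z.3/.5 [ 0.6426 -0.1147  0.4   ] [ 0.6112 -0.0724  0.6   ]
[[-0.9254  0.3791 -0.0011]
 [ 0.3791  0.9254 -0.0017]
 [ 0.0004 -0.002  -1.    ]]
```

Run:
```python
from h import *
for z in(.35,.45,.55,.65):
    print(z,[(lambda p:(np.round(p[:2]/p[2]).astype(int).tolist() if p[2]>0 else None))(P["side"]@np.r_[ray("top",(u,187),z),1]) for u in(30,120,200,300,383,500)], ray("top",(200,187),z)[0].round(3), ray("top",(280,3),z)[0].round(3))
```

```text
0.35 [[252, 56], [265, 65], [279, 75], [301, 91], [326, 109], [374, 143]] 0.644 0.902
0.45 [[251, 14], [263, 19], [275, 24], [295, 32], [316, 40], [355, 55]] 0.63 0.844
0.55 [[249, -37], [260, -38], [271, -38], [287, -39], [304, -39], [335, -40]] 0.615 0.786
0.65 [[248, -104], [256, -109], [265, -115], [278, -122], [291, -130], [313, -143]] 0.6 0.728
```

Emit:
servo_tool(rows=[[[0,0,-6,0,0,0,0.4],[0,0,-6,0,0,0,0.4],[0,0,-6,0,0,0,0.4],[0,0,-6,0,0,0,0.4],[0,0,-5.8,0,0,0,0.4],[0,0,0,0,0,0,0.4]]])

```text
t: 0.6
tcp_pos: [0.2367, 0.578, 0.2497]
tool_rot: [-0.066, 0.998, -0.001, -0.0]
force: [0.7, 1.6, 0.4]
finger_gap: 0.702
gripper_force: 0.0
```

Emit:
servo_tool(rows=[[[0,0,0,-0.0128,-0.0337,0.0042,0.4],[0,0,0,-0.0128,-0.0337,0.0042,0.4],[0,0,0,-0.0128,-0.0337,0.0042,0.4],[0,0,0,-0.0128,-0.0337,0.0042,0.4],[0,0,0,-0.0128,-0.0337,0.0042,0.4],[0,0,0,-0.0128,-0.0337,0.0042,0.4],[0,0,0,-0.0128,-0.0337,0.0042,0.4],[0,0,0,-0.0128,-0.0337,0.0042,0.4]]])

```text
t: 1.27
tcp_pos: [0.3741, 0.3229, 0.2165]
tool_rot: [-0.064, 0.998, -0.0, -0.0]
force: [0.5, -0.3, -0.1]
finger_gap: 0.696
gripper_force: 0.0
```

Emit:
servo_tool(rows=[[[0,0,0,-0.0128,-0.0337,0.0042,0.4],[0,0,0,-0.0128,-0.0337,0.0042,0.4],[0,0,0,-0.0128,-0.0337,0.0042,0.4],[0,0,0,-0.0128,-0.0337,0.0042,0.4],[0,0,0,-0.0128,-0.0337,0.0042,0.4],[0,0,0,-0.0128,-0.0337,0.0042,0.4],[0,0,0,-0.0128,-0.0337,0.0042,0.4],[0,0,0,-0.0128,-0.0337,0.0042,0.4]]])

```text
t: 1.93
tcp_pos: [0.511, 0.0689, 0.1828]
tool_rot: [-0.064, 0.998, 0.0, -0.0]
force: [0.9, 1.0, 0.2]
finger_gap: 0.704
gripper_force: 0.0
```

Emit:
servo_tool(rows=[[[0,0,0,-0.0128,-0.0337,0.0042,0.4],[0,0,0,-0.0128,-0.0337,0.0042,0.4],[0,0,0,-0.0128,-0.0337,0.0042,0.4],[0,0,0,-0.0128,-0.0337,0.0042,0.4],[0,0,0,-0.0128,-0.0337,0.0042,0.4],[0,0,0,-0.0128,-0.0337,0.0042,0.4],[0,0,0,-0.0128,-0.0337,0.0042,0.4],[0,0,0,0,0,0,0.4]]])

```text
t: 2.6
tcp_pos: [0.6338, -0.1587, 0.153]
tool_rot: [-0.062, 0.998, -0.002, 0.002]
force: [0.9, -0.6, 0.7]
finger_gap: 0.699
gripper_force: 0.0
```

Emit:
servo_tool(rows=[[[0,0,0,-0.0054,-0.0135,0,0.4],[0,0,0,-0.0054,-0.0135,0,0.4],[0,0,0,0,0,0.01,0.4],[0,0,0,0,0,0.02,0.4],[0,0,0,0,0,0.02,0.4],[0,0,0,0,0,0.02,0.4],[0,0,0,0,0,0.01,0.4],[0,0,0,0,0,0,0.4]]])

```text
t: 3.27
tcp_pos: [0.6418, -0.175, 0.0702]
tool_rot: [-0.065, 0.998, 0.002, -0.003]
force: [0.1, 0.6, -0.2]
finger_gap: 0.705
gripper_force: 0.0
```

Run:
```python
from h import *
a=manip.snapshot("side")[165:335,235:435]
cv2.imwrite("pics/s1.png",cv2.resize(a,None,fx=3.5,fy=3.5,interpolation=cv2.INTER_CUBIC))
s=manip.sense();print(s["tcp_pos"],s["q"])
```

```text
[ 0.64308379 -0.17561384  0.07200849] [-4.33917775e-01  8.02580340e-01  1.43988382e+00  1.46559792e-04
  9.03287151e-01 -2.13581836e+00]
```

View pics/s1.png

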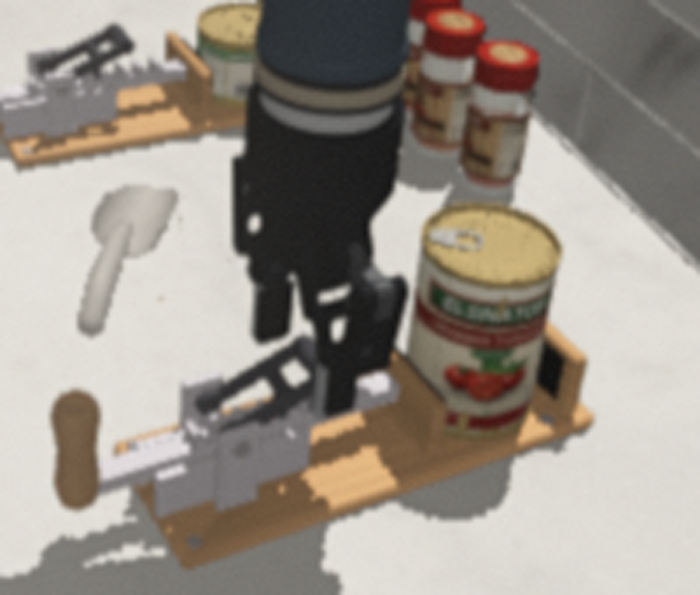

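The fingers straddle the pin, with the near finger at about (345,370). The TCP is 9 mm off in y and 4 mm in x, so I'll correct that and close.

Emit:
servo_tool(rows=[[[0,0,0,-0.004,-0.009,0.002,0.4],[0,0,0,0,0,0,0.4],[0,0,0,0,0,0,0.4]]])

```text
t: 3.57
tcp_pos: [0.651, -0.1864, 0.0731]
tool_rot: [-0.065, 0.998, -0.001, 0.001]
force: [-0.1, 0.4, -0.0]
finger_gap: 0.705
gripper_force: 0.0
```

Emit:
servo_tool(rows=[[[0,0,0,0,0,0,0],[0,0,0,0,0,0,-0.3],[0,0,0,0,0,0,-0.6],[0,0,0,0,0,0,-1],[0,0,0,0,0,0,-1],[0,0,0,0,0,0,-1],[0,0,0,0,0,0,-1],[0,0,0,0,0,0,-1]]], squeeze=30)

```text
t: 4.23
tcp_pos: [0.6497, -0.1818, 0.0732]
tool_rot: [-0.065, 0.998, 0.002, 0.0]
force: [0.2, 7.4, 6.9]
finger_gap: 0.366
gripper_force: 32.1
```

Emit:
servo_tool(rows=[[[0,0,0,0.0017,0.001,-0.004,-1],[0,0,0,0.0019,0.001,-0.004,-1],[0,0,0,0.0023,0,-0.0037,-1],[0,0,0,0.0025,0,-0.0037,-1],[0,0,0,0.0028,0,-0.0033,-1],[0,0,0,0.003,0,-0.0032,-1],[0,0,0,0,0,0,-1]]])

```text
t: 4.82
tcp_pos: [0.6352, -0.1836, 0.0939]
tool_rot: [-0.065, 0.998, 0.001, 0.0]
force: [1.3, 5.1, -1.8]
finger_gap: 0.368
gripper_force: 31.8
```

Emit:
servo_tool(rows=[[[0,0,0,0.0033,0,-0.0028,-1],[0,0,0,0.0034,0,-0.0028,-1],[0,0,0,0.0037,0,-0.0024,-1],[0,0,0,0.0038,0,-0.0022,-1],[0,0,0,0,0,0,-1],[0,0,0,0,0,0,-1]]])

```text
t: 5.32
tcp_pos: [0.6214, -0.1855, 0.104]
tool_rot: [-0.065, 0.998, 0.001, 0.001]
force: [2.2, 4.7, -2.5]
finger_gap: 0.366
gripper_force: 31.5
```

Run:
```python
from h import *
a=manip.snapshot("side")[165:335,235:435]
cv2.imwrite("pics/s2.png",cv2.resize(a,None,fx=3.5,fy=3.5,interpolation=cv2.INTER_CUBIC))
s=manip.sense();print(s["tcp_pos"],s["force"],s["finger_gap"])
```

```text
[ 0.62144885 -0.18548791  0.10402688] [ 1.94600785  5.43797585 -1.60432733] 0.3657446092869095
```

View pics/s2.png

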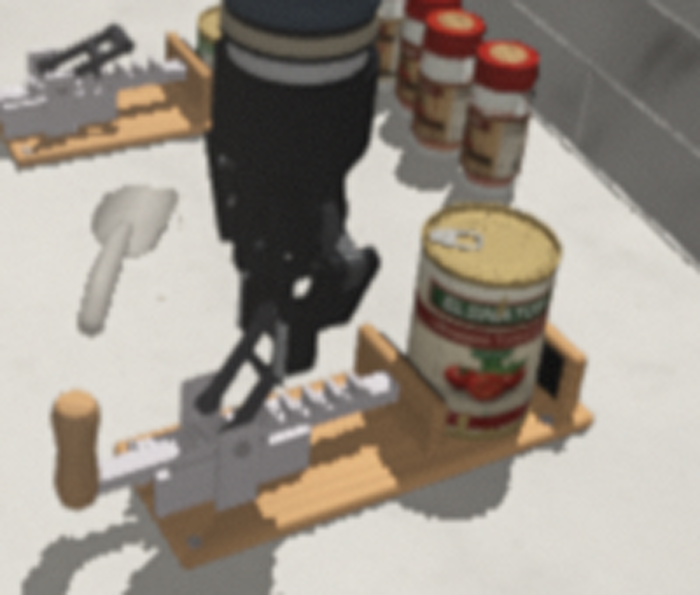

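The pawl stands up steeply (pin at about (270,330)), clear of the teeth, and the bar is still home. I'll release it and go over to the grip.

Emit:
servo_tool(rows=[[[0,0,0,0,0,0,0],[0,0,0,0,0,0,0.4],[0,0,0,0,0,0,0.4],[0,0,0,0,0,0,0.4],[0,0,0,0,0,-0.015,0.4],[0,0,0,0,0,-0.03,0.4],[0,0,0,0,0,-0.025,0.4],[0,0,0,0,0,0,0.4]]])

```text
t: 6.03
tcp_pos: [0.6243, -0.189, 0.1795]
tool_rot: [-0.066, 0.998, -0.003, 0.005]
force: [0.9, -0.5, 1.3]
finger_gap: 0.7
gripper_force: 0.0
```

Emit:
servo_tool(rows=[[[0,0,0,0.015,0,0,0.4],[0,0,0,0.025,0,0,0.4],[0,0,0,0.03,-0.001,0,0.4],[0,0,0,0.025,0,0,0.4],[0,0,0,0.0145,0,0,0.4],[0,0,0,0,0,0,0.4],[0,0,0,0,0,0,0.4]]])

```text
t: 6.62
tcp_pos: [0.5124, -0.2028, 0.1739]
tool_rot: [-0.065, 0.998, -0.0, 0.0]
force: [0.6, -0.3, 0.2]
finger_gap: 0.699
gripper_force: 0.0
```

Run:
```python
from h import *
a=manip.snapshot("side")[165:335,235:435]
cv2.imwrite("pics/s3.png",cv2.resize(a,None,fx=3.5,fy=3.5,interpolation=cv2.INTER_CUBIC))
s=manip.sense();p=s["tcp_pos"];M=R.from_quat(s["tool_rot"]).as_matrix();print(p,s["q"],M.T@(np.array([.513,-.2012,.072])-p))
```

```text
[ 0.51342784 -0.20294162  0.17402444] [-5.78907420e-01  5.33254235e-01  1.69147279e+00  1.21974889e-04
  9.15370706e-01 -2.28031680e+00] [0.00031964 0.00187436 0.10202248]
```

View pics/s3.png

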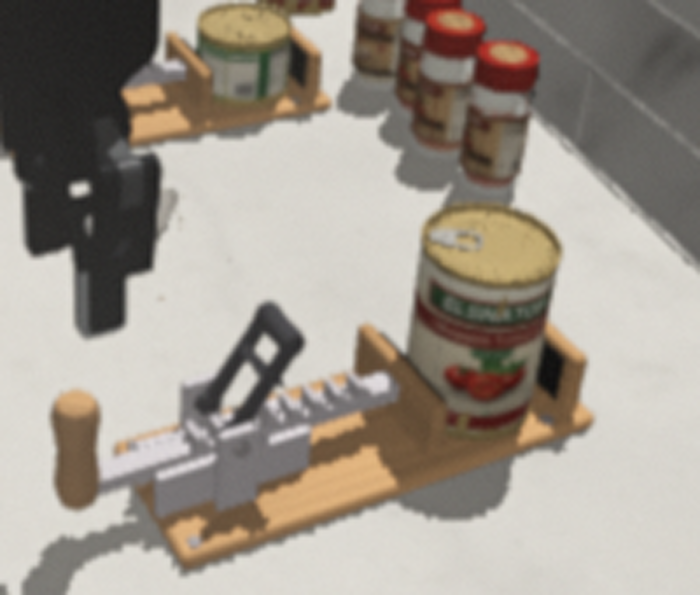

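The pawl stays up (pin at about (278,325)) and the grip stands at (77,450). I'll descend 102 mm and close.

Emit:
servo_tool(rows=[[[0,0,0,0,0.002,0.015,0.4],[0,0,0,0,0,0.025,0.4],[0,0,0,0,0,0.025,0.4],[0,0,0,0,0,0.022,0.4],[0,0,0,0,0,0.015,0.4],[0,0,0,0,0,0,0.4],[0,0,0,0,0,0,0.4]]])

```text
t: 7.25
tcp_pos: [0.5132, -0.2002, 0.071]
tool_rot: [-0.066, 0.998, 0.0, -0.0]
force: [-0.2, -0.1, 0.5]
finger_gap: 0.701
gripper_force: 0.0
```

Emit:
servo_tool(rows=[[[0,0,0,0,0,0,0],[0,0,0,0,0,0,-0.4],[0,0,0,0,0,0,-0.7],[0,0,0,0,0,0,-1],[0,0,0,0,0,0,-1],[0,0,0,0,0,0,-1],[0,0,0,0,0,0,-1]]], squeeze=40)

```text
t: 7.83
tcp_pos: [0.5132, -0.2001, 0.0731]
tool_rot: [-0.065, 0.998, -0.0, 0.001]
force: [0.2, 3.5, 6.8]
finger_gap: 0.263
gripper_force: 39.1
```

Gripped (22 mm). Now I'll draw it back along tool +x.

Emit:
servo_tool(rows=[[[0,0,0,0.004,0,0,-1],[0,0,0,0.006,0,0,-1],[0,0,0,0.008,0,0,-1],[0,0,0,0.008,0,0,-1],[0,0,0,0.008,0,0,-1],[0,0,0,0.008,0,0,-1],[0,0,0,0.006,0,0,-1],[0,0,0,0.004,0,0,-1]]])

```text
t: 8.5
tcp_pos: [0.4614, -0.2072, 0.0731]
tool_rot: [-0.065, 0.998, -0.0, 0.001]
force: [1.9, 3.2, 7.0]
finger_gap: 0.265
gripper_force: 39.1
```

Emit:
servo_tool(rows=[[[0,0,0,0.001,0,0,-1],[0,0,0,0,0,0,-1],[0,0,0,0,0,0,-1],[0,0,0,0,0,0,-1]]])

```text
t: 8.83
tcp_pos: [0.4602, -0.2073, 0.0731]
tool_rot: [-0.065, 0.998, -0.0, 0.001]
force: [-0.7, 2.5, 8.3]
finger_gap: 0.265
gripper_force: 39.2
```

Drawn 53 mm with low force. I'll release and go up.

Emit:
servo_tool(rows=[[[0,0,0,0,0,0,-0.2],[0,0,0,0,0,0,0.2],[0,0,0,0,0,0,0.4],[0,0,0,0,0,0,0.4],[0,0,0,0,0,-0.015,0.4],[0,0,0,0,0,-0.03,0.4],[0,0,0,0,0,-0.035,0.4],[0,0,0,0,0,-0.02,0.4]]])

```text
t: 9.5
tcp_pos: [0.4607, -0.2079, 0.1742]
tool_rot: [-0.066, 0.998, -0.001, 0.001]
force: [0.2, -0.8, 1.3]
finger_gap: 0.704
gripper_force: 0.0
```

Emit:
servo_tool(rows=[[[0,0,0,0,0,-0.01,0.4],[0,0,0,0,0,0,0.4],[0,0,0,0,0,0,0.4]]])

```text
t: 9.75
tcp_pos: [0.46, -0.2074, 0.182]
tool_rot: [-0.066, 0.998, -0.0, 0.0]
force: [-0.4, 0.8, -0.2]
finger_gap: 0.702
gripper_force: 0.0
```

Run:
```python
from h import *
a=manip.snapshot("side")[115:335,175:435]
cv2.imwrite("pics/s4.png",cv2.resize(a,None,fx=2.7,fy=2.7,interpolation=cv2.INTER_CUBIC))
s=manip.sense();print(s["t"],s["tcp_pos"],s["force"])
```

```text
9.8 [ 0.4595196  -0.2070504   0.18124647] [-0.51852508  0.33459027 -1.7163468 ]
```

View pics/s4.png

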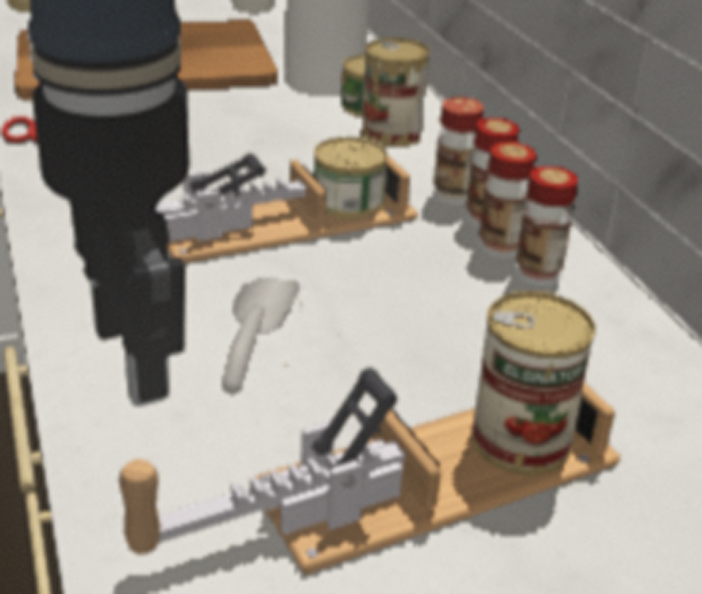

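The bar is drawn back (jaw at (412,460)) and the pawl is up. The tin stands upright at (535,380), the other vice is untouched, and the gripper is clear.

```bash
python3 -c "
from station import manip
print(manip.sign_off())"
```

```text
the job is handed in; nothing more can be done
None
```

The tall tin is free and the job is handed in (no verdict was returned): its vice's pawl is up, the bar is drawn back about 53 mm, the tin stands upright where it was, and the other vice is untouched.

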